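Back off the veneer press by one turn

TASK

The glue has set, so ease the veneer press: with a fingertip, or closed fingers, push the hand wheel round by its upright wooden handle through exactly one full turn, anticlockwise as seen from above, so that the handle comes back to where it started, and then move the hand clear. Only push the handle, without gripping or forcing it, do not wind beyond the one turn, and leave everything else on the bench where it is.

Things in the scene. Friction and masses are not known exactly. Their poses are not given: they have to be found in the camera images.
- press: the green bench-top veneer press, fixed to the bench: base 280 (its x) x 340 (its y) x 30 mm high, two upright posts at y = +-145 mm, and a 70 mm wide, 340 mm long cross beam along its y, top 165 mm above the bench, with bolt heads to 177 mm at the posts. Between base and beam lies a glued panel between two plywood cauls under a steel platen. Origin at the centre of the underside of the base
- wheel_mount: the round steel collar (64 mm diameter, 12 mm high) on top of the middle of the beam that carries the hand wheel; fixed; origin at the centre of its underside, 165 mm above the bench; at the start its x axis points towards the wheel's handle
- wheel (a joint): turn of the hand wheel about its vertical axis, rad; 0 as found at the start, growing anticlockwise seen from above (one full turn = 6.283). It is stiff (about 0.3 N m, so about 4 N at the handle), stays where it is left, stops at -0.1 the wrong way (press tight) and runs on freely beyond one turn. The screw lifts the platen 6 mm a turn; the wheel itself stays at its height
- wheel_hub (a point): point on the wheel's vertical axis, level with the top of the rim, 206 mm above the bench. The wheel is level, of bright steel: rim centre line of 80 mm radius, rim 16 mm thick, hub 44 mm diameter and three round spokes 14 mm thick; the 18 mm diameter screw end stands in the middle, up to about 260 mm above the bench at the start and rising 6 mm a turn
- wheel_handle (a point): middle of the wheel's one upright handle: a turned light-wood peg 22 to 25 mm in diameter standing on the rim at the end of one spoke, 80 mm from the axis, from the top of the rim (206 mm above the bench) up to 262 mm; this point is on its axis, 234 mm above the bench. The handle does not spin by itself
- spray_can: standing spray can, 58 mm diameter, 170 mm tall, origin at the centre of its underside; loose, to be left alone
- jar: standing jar of wood finish, 72 mm diameter, 90 mm tall, origin at the centre of its underside; loose, to be left alone
- chisel: wood chisel lying flat, 245 mm long along its x, 26 mm wide, 24 mm high, origin at its underside near the ferrule; loose, to be left alone
- mallet: hammer lying flat, 270 mm long along its x, origin on its underside; loose, to be left alone
- tape_roll: roll of paper tape lying flat, 80 mm diameter, 24 mm high, origin at the centre of its underside; loose, to be left alone
- wedge: small wooden wedge block 20 x 70 x 18 mm high lying on the front lip of the press base, origin at the centre of its underside; loose, to be left alone

How it is judged:
On the way, in this order (a step that is already met when the one before it is completed fails the run):
1. the wheel has been pushed through a quarter turn anticlockwise (value of joint wheel above 1.57 rad), for 0.1 s.
2. the wheel has been pushed through three quarters of a turn (value of joint wheel above 4.71 rad), for 0.1 s.
At the end, for the whole second after the job is handed in: the wheel stands still, one full turn anticlockwise from where it began, to within 0.17 rad (about 10 degrees) (value of joint wheel between 6.113 and 6.453 rad and velocity of joint wheel between -0.05 and 0.05 rad/s); the robot touches nothing.
It fails at once if the wheel is wound well beyond one turn (more than 0.45 rad past it) (value of joint wheel above 6.733 rad).
It fails at once if the wheel is gripped or forced (more than 30 N between the fingers and the wheel) (contact force between the fingers and wheel_mount above 30 N).
It fails at once if a thing lying about on the bench or on the press is lifted, carried or moved more than 30 mm (distance of any of spray_can, jar, chisel, mallet, tape_roll, wedge from where it was at the start of the episode above 0.03 m).
It also fails if it takes over 58 s, if anything falls off the work surface, if the arm or the gripper's body presses on something with over 40 N, if the wrist force passes 120 N, or if a joint passes its speed limit or range.

ROBOT

A 6-joint arm with a two-finger parallel gripper is mounted at the origin on the work surface. World frame = base frame: x ahead of the robot, y to its left, z up, the work surface at z = 0. Lengths are in m, angles in rad, forces in N, time in s.
With the tool pointing down it reaches from about 0.35 to 1 m from the base axis. Payload 7.1 kg.
Tool frame: the origin (TCP) lies midway between the tips of the shut fingers; the grasp point (between the pads) lies 19 mm behind it (manip.grip_point_offset is the z of the grasp point in the tool frame, in m); z points along the fingers, y is the line along which they close (so a half turn about z gives the same grasp; the last joint's range is limited). The gripper opens to 85 mm and grips with 20 to 120 N. Pads are 22 mm wide; open, the fingers measure 114 mm over their backs; the gripper's body (76 mm by 85 mm) begins 54 mm behind the grasp point. The pads swing forward as they close: fully open they stand 13 mm farther back than shut.
Start: joints at [1.167, 0.423, 1.63, -0, 1.089, -0.019], TCP at [0.235, 0.579, 0.231] pointing down, gripper open.
Joint ranges: [-3, 3], [-0.9, 2.11], [0.09, 2.58], [-1.31, 4.45], [0.11, 2.69], [-2.54, 2.54]. Speed limits (rad/s): [2.39, 2.39, 3.01, 3.14, 3.14, 3.14].

INTERFACE

Orientations are given as a unit quaternion [x, y, z, w].
In Python, from station import manip gives the robot as it stands. The module is installed in compiled form; this text tells all that it offers.
- The arm moves only by the tool drive_tool, never from a script. Its argument "series" is a list of rows, each a list of 3 entries, a list of its own where there are three numbers: the shift along the world's x, y, z in cm, then the turn about the world's z in degrees, then the closure in counts, from 0 (fully open) to 255 (shut). A call has 1 to 8 rows; each row is the pose to reach, as a shift and turn from the pose commanded when the call began; what a row does not reach only later rows make up. A row lasts 1/10 s, in which the tool goes at most 50 mm and 8.59 degrees, less where a joint would pass 70% of its speed; a pose out of reach is approached as far as the arm can. A call with a gripper value outside its range is refused whole. The fingers move at their own pace and stop on an object; "grip_force" is the grip in N (left out, the last holds). Time passes only in rows, so rows that repeat a pose let the fingers close. It gives the time, the measured TCP pose, the force, the opening and the grip force at its end, in the units of the state.
- manip.state(): the state, without advancing time (a new reading comes with each control period).
- manip.read_camera(name): name is "side" or "top"; returns the picture (480x640x3 uint8, red, green, blue); there is no depth.
- manip.camera_params(name): a dict with "fx", "fy", "cx", "cy" (pixels), "origin" and "orientation" of the camera in the world. Camera axes: x right, y down, z forward; pixel columns grow to the right and rows downward; lengths in m; the calibration is good to about 2 mm. A picture is of the moment at which its call begins. camera_params takes no time and is no camera call.
- manip.job_done(): hands the job in; it is judged then, once.
Trained networks look in the newest picture that a camera, given by its name, has taken for a name from the list of things; names that differ only in an ending like _2 or _b are one class to them, and where a whole thing is asked for, a point or a joint stands for the part that bears it (a point fixed in the world has none). Each returns a list of dicts, best first, with "p" (0 to 1); they miss things now and then, are a little off and sometimes report something else, mostly with a low value. They report only what shows in the picture. A call takes as long as a camera call.
- manip.cut_out(camera, thing): "mask" (480x640 bool, what is visible of it) and "uv" ([column, row] in pixels, amid what is visible of it).
The state is a dict: "clock": time; "joint_pos": joint angles; "qvel": joint speeds; "joint_torque": joint torques, N m; "position": TCP position; "tool_rot": TCP orientation; "wrist_force": force on the tool from outside, world axes, zero at the start; "ft_torque": the same for the moment, N m; "finger_gap": finger opening in m; "grasp_force": force on a finger pad.
Only numpy, scipy, OpenCV 4.12 (cv2) and the standard library are available. Lean on these libraries where they do the work, as an engineer would, in place of code of your own. Each camera call takes 0.05 s, during which the arm holds its last target. There are 200 camera calls.

## Working session

There is one attempt and no reset: what is moved stays moved. The work goes in short steps, Python scripts to look and compute and a tool call to move; the robot and the scene stay as the last step left them, time stands still between calls to the robot, and variables do not carry over. Pictures are saved under pics/ and viewed, at most 10 in all, crops included, and the job is handed in when it is done.

Besides the shell and the picture viewer there is one more tool, called after "Call:" as a command line: name --argument value ..., lists and objects as JSON in quotes. drive_tool: Moves the arm, as the interface text tells. Its arguments: {"type":"object","properties":{"series":{"type":"array","items":{"type":"array"}},"grip_force":{"type":"number"}},"required":["series"]}

```bash
mkdir -p pics; cat > h.py <<'E'
import numpy as np, cv2
from scipy.spatial.transform import Rotation as R
from station import manip
def ray(cam,uv):
    p=manip.camera_params(cam); d=np.array([(uv[0]-p["cx"])/p["fx"],(uv[1]-p["cy"])/p["fy"],1.])
    return np.array(p["origin"]),R.from_quat(p["orientation"]).apply(d)
def at_z(cam,uv,z):
    o,d=ray(cam,uv); return o+d*(z-o[2])/d[2]
def proj(cam,P):
    p=manip.camera_params(cam); q=R.from_quat(p["orientation"]).inv().apply(np.array(P)-p["origin"])
    return q[0]/q[2]*p["fx"]+p["cx"],q[1]/q[2]*p["fy"]+p["cy"]
E
python3 - <<'E'
from h import *
for c in("top","side"):
    im=manip.read_camera(c); cv2.imwrite(f"pics/{c}0.png",im[:,:,::-1])
    print(c,manip.camera_params(c))
    for t in("wheel_handle","wheel_mount","wheel_hub","press","spray_can"):
        for r in manip.cut_out(c,t)[:2]: print(c,t,round(r["p"],2),r["uv"],r["mask"].sum(),at_z(c,r["uv"],.206).round(3))
print(manip.state())
E
```

```text
top {'fx': 527.4975893912781, 'fy': 527.4975893912781, 'cx': 317.8234063327527, 'cy': 244.643921946602, 'origin': array([0.29281539, 0.03629208, 1.2418066 ]), 'orientation': array([ 0.70860553, -0.69760145,  0.07629541, -0.07354881])}
top wheel_handle 0.98 [376.2, 228.1] 2986 [ 0.552 -0.084  0.206]
top wheel_mount 0.93 [368.6, 233.3] 2936 [ 0.541 -0.068  0.206]
top wheel_hub 0.83 [374.5, 230.5] 2856 [ 0.547 -0.08   0.206]
top press 0.9 [358.9, 253.0] 14365 [ 0.5   -0.049  0.206]
top spray_can 0.84 [223.6, 179.1] 1136 [0.651 0.23  0.206]
top spray_can 0.2 [370.7, 230.3] 3087 [ 0.548 -0.072  0.206]
side {'fx': 514.896104142116, 'fy': 514.896104142116, 'cx': 327.60505741339034, 'cy': 234.7269999255853, 'origin': array([ 0.09770425, -0.87423441,  0.93685864]), 'orientation': array([ 0.87539923, -0.20440741,  0.09777651, -0.42700533])}
side wheel_handle 0.7 [356.3, 239.4] 2123 [ 0.559 -0.08   0.206]
side wheel_mount 0.58 [356.7, 244.2] 2178 [ 0.551 -0.095  0.206]
side wheel_hub 0.7 [357.4, 244.3] 1726 [ 0.552 -0.096  0.206]
side press 0.66 [349.9, 308.1] 11801 [ 0.444 -0.262  0.206]
side spray_can 0.69 [337.7, 188.8] 712 [0.617 0.127 0.206]
{'clock': 0.6, 'joint_pos': array([ 1.16697538e+00,  4.23088581e-01,  1.62989102e+00,  1.92850488e-07,
        1.08860740e+00, -1.89880675e-02]), 'qvel': array([ 0.00048428, -0.00117058,  0.00086866,  0.00195075,  0.00036501,
       -0.00081351]), 'joint_torque': array([-2.36182321e-03, -5.57058871e+01, -2.82016844e+01, -8.11386303e-05,
        1.12209400e-03,  3.79281140e-07]), 'position': array([0.2345921 , 0.57928958, 0.23132973]), 'tool_rot': array([1.91231341e-01, 9.81544993e-01, 2.78019320e-06, 5.09284197e-07]), 'wrist_force': array([ 0.38220107, -0.20082868,  0.06004896]), 'ft_torque': array([0.08833311, 0.04029618, 0.04787696]), 'grasp_force': 0.0, 'finger_gap': 0.08557121810868885}
```

View pics/top0.png

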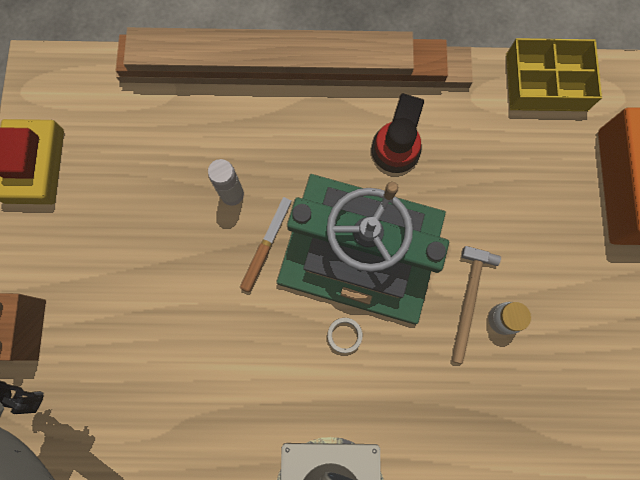

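View pics/side0.png

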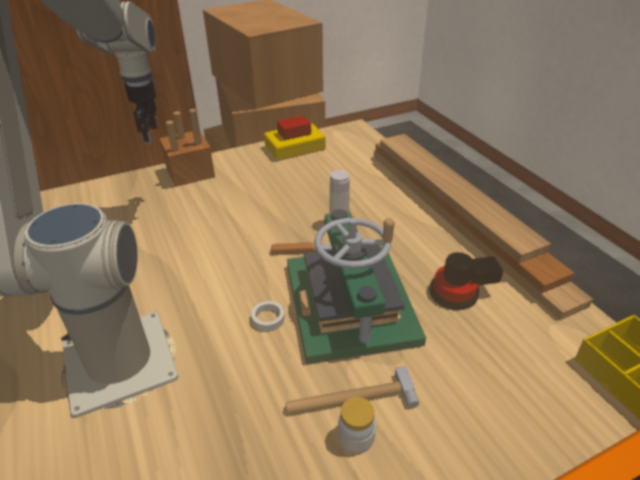

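The top view shows the wheel centred near (370,229), with the handle base at (389,198) and its top at (391,186). The side view shows the centre near (353,242), with the handle from (388,243) to (389,221). A sander stands behind the press at (398,140).

```bash
python3 - <<'E'
from h import *
print("hub top",at_z("top",(369.7,229.5),.198),"side",at_z("side",(353,242),.198))
print("handle top",at_z("top",(391.5,185.5),.262),"side",at_z("side",(389,221.5),.262))
print("sander",at_z("top",(396,150),0.05),at_z("top",(408,98),0.1),at_z("side",(500,268),.1))
m=manip.cut_out("top","wheel_mount")[0]["mask"].astype(np.uint8)
c=max(cv2.findContours(m,cv2.RETR_EXTERNAL,cv2.CHAIN_APPROX_NONE)[0],key=len)
print(cv2.boundingRect(c))
# fitted circle check
ct=at_z("top",(369.7,229.5),.198); 
for k,cam in enumerate(("top","side")):
    im=cv2.imread(f"pics/{cam}0.png")
    for z,r,col in((.198,.088,(0,0,255)),(.206,.08,(0,255,0))):
        pts=np.array([proj(cam,(ct[0]+r*np.cos(a),ct[1]+r*np.sin(a),z)) for a in np.arange(0,6.28,.1)])
        cv2.polylines(im,[np.round(pts*16).astype(np.int32)],True,col,1,cv2.LINE_AA,4)
    u,v=map(int,proj(cam,ct)); cr=im[v-75:v+75,u-65:u+65]
    globals()[cam]=cv2.resize(cr,None,fx=3,fy=3,interpolation=cv2.INTER_CUBIC)
cv2.imwrite("pics/ov.png",np.hstack([top,side]))
E
```

```text
hub top [ 0.55113024 -0.0713078   0.198     ] side [ 0.55235989 -0.07584203  0.198     ]
handle top [ 0.62427046 -0.1077123   0.262     ] side [ 0.61800124 -0.11700829  0.262     ]
sander [ 0.78575516 -0.1509944   0.05      ] [ 0.89608993 -0.17356378  0.1       ] [ 0.88474472 -0.2177692   0.1       ]
(326, 182, 86, 90)
```

View pics/ov.png

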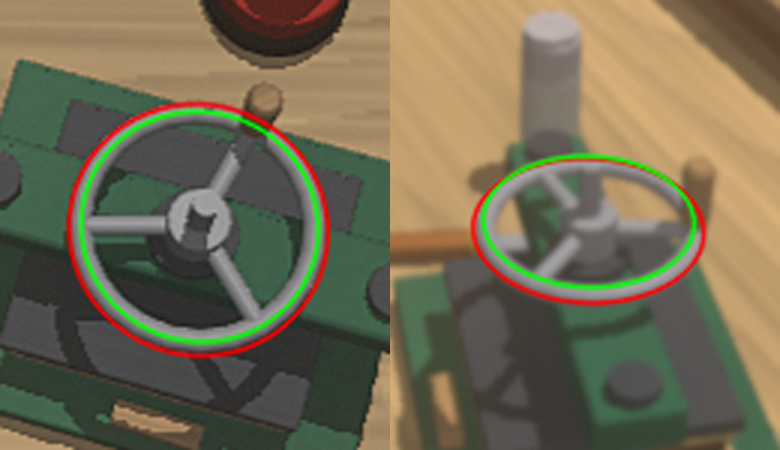

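The hub is at about (0.551, -0.072), and the handle sits at about -28.5°, near (0.622, -0.110). The circle overlay fits in both views. I'll shut the fingers and approach high, to a spot behind (clockwise of) the handle.

Call:
drive_tool --series '[[[0,0,5],0,255],[[0,0,10],0,255],[[36,-71.9,10],0,255],[[36,-71.9,10],0,255],[[36,-71.9,10],0,255],[[36,-71.9,10],0,255],[[36,-71.9,10],0,255],[[36,-71.9,10],0,255]]' --grip_force 20

```text
clock: 1.45
position: [0.3694, 0.3092, 0.3316]
tool_rot: [0.191, 0.982, 0.0, 0.0]
wrist_force: [0.3, -0.7, -0.3]
finger_gap: 0.0002
grasp_force: 0.0
```

Call:
drive_tool --series '[[[22.6,-44.9,0],0,255],[[22.6,-44.9,0],0,255],[[22.6,-44.9,0],0,255],[[22.6,-44.9,0],0,255],[[22.6,-44.9,0],0,255],[[22.6,-44.9,0],0,255],[[22.6,-44.9,0],0,255],[[22.6,-44.9,0],0,255]]'

```text
clock: 2.25
position: [0.5493, -0.0484, 0.3316]
tool_rot: [0.191, 0.982, 0.0, 0.0]
wrist_force: [0.6, -0.1, 0.4]
finger_gap: -0.0006
grasp_force: 0.0
```

Call:
drive_tool --series '[[[0,0,0],0,255],[[0,0,0],0,255],[[0,0,0],0,255]]'

```text
clock: 2.55
position: [0.5481, -0.0456, 0.3311]
tool_rot: [0.191, 0.982, 0.0, -0.0]
wrist_force: [-0.2, -1.1, -0.2]
finger_gap: -0.0
grasp_force: 0.0
```

Next, go over to (0.595, -0.140) and down to z 0.225, pausing partway to check.

Call:
drive_tool --series '[[[4.7,-9.4,0],0,255],[[4.7,-9.4,0],0,255],[[4.7,-9.4,0],0,255],[[4.7,-9.4,0],0,255],[[4.7,-9.4,-4],0,255],[[4.7,-9.4,-4],0,255]]'

```text
clock: 3.15
position: [0.5923, -0.1375, 0.2872]
tool_rot: [0.19, 0.982, 0.0, -0.004]
wrist_force: [-1.1, 0.4, -0.6]
finger_gap: -0.0002
grasp_force: 0.0
```

```bash
python3 - <<'E'
from h import *
a=[]
for c in("top","side"):
    im=manip.read_camera(c)[:,:,::-1].copy()
    a.append(cv2.resize(im[130:300,290:450] if c=="top" else im[130:300,280:440],None,fx=2.4,fy=2.4))
cv2.imwrite("pics/a1.png",np.hstack(a)); print(manip.state()["position"])
E
```

```text
[ 0.59485087 -0.13844504  0.29132966]
```

View pics/a1.png

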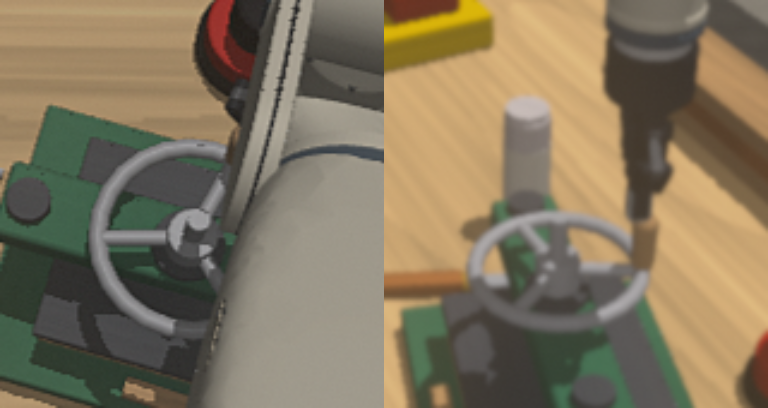

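The side view shows the tip at crop (640,218), just above and behind the handle, as planned. Now I'll work out the shift table for the circle and lower the tool.

Call:
drive_tool --series '[[[0,0,-2],0,255],[[0,0,-4],0,255],[[0,0,-6],0,255],[[0,0,-6.5],0,255],[[0,0,-6.5],0,255]]'

```text
clock: 3.75
position: [0.5959, -0.1397, 0.2271]
tool_rot: [0.191, 0.982, 0.0, 0.0]
wrist_force: [-1.1, -0.2, 0.5]
finger_gap: -0.0001
grasp_force: 0.0
```

```bash
cat >> h.py <<'E'
H=np.array([.5513,-.0725])
def table(psi0,step,n=8,start=None):
    f=lambda a:H+.08*np.array([np.cos(np.radians(a)),np.sin(np.radians(a))])
    s=f(psi0) if start is None else start
    return [((f(psi0+step*(i+1))-s)*100).round(1).tolist() for i in range(n)]
E
python3 - <<'E'
from h import *
s=manip.state(); p=s["position"];print(p,s["wrist_force"],np.degrees(np.arctan2(*(p[:2]-H)[::-1])),np.linalg.norm(p[:2]-H))
for a in range(-57,250,40): print(a,table(a,5,start=p[:2] if a==-57 else None))
E
```

```text
[ 0.59591784 -0.13967519  0.22714195] [-1.08257132 -0.17129646  0.4622469 ] -56.407841469204946 0.0806427747006463
-57 [[0.5, 0.4], [1.0, 0.9], [1.5, 1.4], [1.9, 1.9], [2.3, 2.5], [2.7, 3.1], [3.0, 3.7], [3.2, 4.4]]
-17 [[0.2, 0.7], [0.3, 1.4], [0.3, 2.1], [0.3, 2.8], [0.3, 3.5], [0.1, 4.1], [-0.0, 4.8], [-0.3, 5.5]]
23 [[-0.3, 0.6], [-0.7, 1.2], [-1.1, 1.8], [-1.5, 2.3], [-2.0, 2.8], [-2.5, 3.3], [-3.1, 3.7], [-3.7, 4.0]]
63 [[-0.6, 0.3], [-1.3, 0.5], [-2.0, 0.7], [-2.7, 0.8], [-3.4, 0.9], [-4.1, 0.9], [-4.7, 0.8], [-5.4, 0.7]]
103 [[-0.7, -0.2], [-1.3, -0.4], [-2.0, -0.7], [-2.6, -1.1], [-3.1, -1.5], [-3.7, -1.9], [-4.1, -2.4], [-4.6, -3.0]]
143 [[-0.4, -0.6], [-0.7, -1.2], [-1.0, -1.8], [-1.3, -2.5], [-1.4, -3.2], [-1.6, -3.8], [-1.6, -4.5], [-1.6, -5.2]]
183 [[0.1, -0.7], [0.2, -1.4], [0.4, -2.1], [0.6, -2.7], [0.9, -3.3], [1.3, -3.9], [1.7, -4.5], [2.1, -5.0]]
223 [[0.5, -0.5], [1.0, -0.9], [1.6, -1.3], [2.2, -1.7], [2.9, -2.0], [3.5, -2.2], [4.2, -2.4], [4.9, -2.5]]
```

Call:
drive_tool --series '[[[0.5,0.4,0],0,255],[[1.0,0.9,0],0,255],[[1.5,1.4,0],0,255],[[1.9,1.9,0],0,255],[[2.3,2.5,0],0,255],[[2.7,3.1,0],0,255],[[3.0,3.7,0],0,255],[[3.2,4.4,0],0,255]]'

```text
clock: 4.55
position: [0.6271, -0.0959, 0.2258]
tool_rot: [0.191, 0.982, -0.0, -0.001]
wrist_force: [-5.6, -4.3, 1.0]
finger_gap: -0.0001
grasp_force: 2.7
```

```bash
python3 - <<'E'
from h import *
a=[]
for c in("top","side"):
    im=manip.read_camera(c)[:,:,::-1].copy()
    a.append(cv2.resize(im[130:300,290:450] if c=="top" else im[130:300,280:440],None,fx=2.4,fy=2.4))
cv2.imwrite("pics/a2.png",np.hstack(a)); s=manip.state();print(s["position"],s["wrist_force"])
E
```

```text
[ 0.62804149 -0.09503233  0.22598907] [ 0.26484176 -0.31104456 -0.54945239]
```

View pics/a2.png

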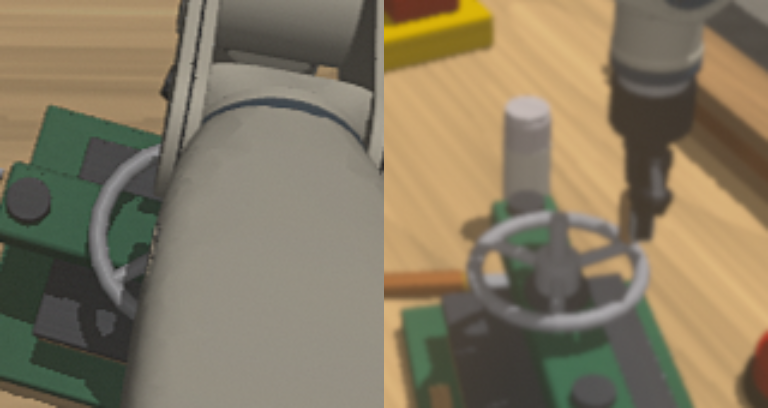

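The side view shows the wheel turning, with the handle at crop (626,220) just ahead of the fingertips. The push is about 7 N, so I'll continue.

Call:
drive_tool --series '[[[0.2,0.7,0],0,255],[[0.3,1.4,0],0,255],[[0.3,2.1,0],0,255],[[0.3,2.8,0],0,255],[[0.3,3.5,0],0,255],[[0.1,4.1,0],0,255],[[0.0,4.8,0],0,255],[[-0.3,5.5,0],0,255]]'

```text
clock: 5.45
position: [0.6254, -0.041, 0.2265]
tool_rot: [0.191, 0.982, 0.0, 0.001]
wrist_force: [1.0, -4.4, -0.1]
finger_gap: 0.0006
grasp_force: 1.7
```

Call:
drive_tool --series '[[[-0.3,0.6,0],0,255],[[-0.7,1.2,0],0,255],[[-1.1,1.8,0],0,255],[[-1.5,2.3,0],0,255],[[-2.0,2.8,0],0,255],[[-2.5,3.3,0],0,255],[[-3.1,3.7,0],0,255],[[-3.7,4.0,0],0,255]]'

```text
clock: 6.25
position: [0.5878, -0.0009, 0.2266]
tool_rot: [0.191, 0.982, 0.0, 0.001]
wrist_force: [2.1, -4.3, -0.6]
finger_gap: 0.0003
grasp_force: 2.2
```

```bash
python3 - <<'E'
from h import *
a=[]
for c in("top","side"):
    im=manip.read_camera(c)[:,:,::-1].copy()
    a.append(cv2.resize(im[130:300,290:450] if c=="top" else im[130:300,280:440],None,fx=2.4,fy=2.4))
cv2.imwrite("pics/a3.png",np.hstack(a)); s=manip.state();p=s["position"];print(p,s["wrist_force"],np.degrees(np.arctan2(*(p[:2]-H)[::-1])),np.linalg.norm(p[:2]-H))
E
```

```text
[ 5.86858733e-01 -3.46585204e-04  2.26470566e-01] [-0.98071364  0.56692365 -0.47800459] 63.764944562821576 0.08043965899734953
```

View pics/a3.png

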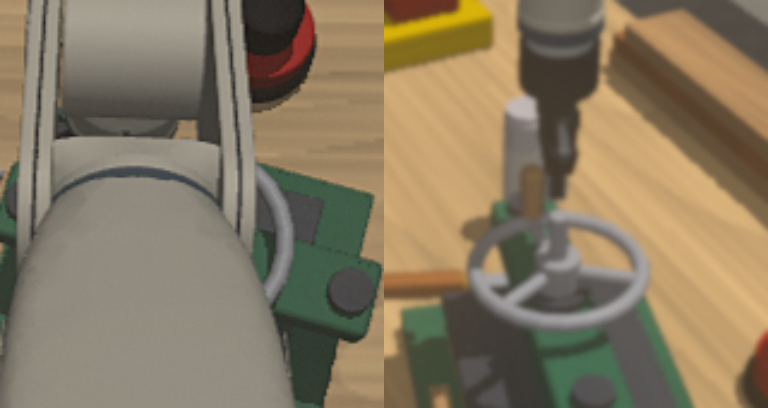

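The handle, at crop (532,190), is still being pushed ahead of the tip, and the tool is tracking the circle at 63.8° and 80.4 mm. I'll continue.

Call:
drive_tool --series '[[[-0.6,0.3,0],0,255],[[-1.3,0.5,0],0,255],[[-2.0,0.7,0],0,255],[[-2.7,0.8,0],0,255],[[-3.4,0.9,0],0,255],[[-4.1,0.9,0],0,255],[[-4.7,0.8,0],0,255],[[-5.4,0.7,0],0,255]]'

```text
clock: 7.15
position: [0.535, 0.0058, 0.227]
tool_rot: [0.191, 0.982, 0.0, 0.002]
wrist_force: [6.9, -5.6, -0.2]
finger_gap: -0.0001
grasp_force: 4.1
```

Call:
drive_tool --series '[[[-0.7,-0.2,0],0,255],[[-1.3,-0.4,0],0,255],[[-2.0,-0.7,0],0,255],[[-2.6,-1.1,0],0,255],[[-3.1,-1.5,0],0,255],[[-3.7,-1.9,0],0,255],[[-4.1,-2.4,0],0,255],[[-4.6,-3.0,0],0,255]]'

```text
clock: 7.95
position: [0.4882, -0.0238, 0.2267]
tool_rot: [0.191, 0.982, 0.001, 0.001]
wrist_force: [3.8, 2.7, 0.6]
finger_gap: -0.0003
grasp_force: 2.0
```

Call:
drive_tool --series '[[[-0.4,-0.6,0],0,255],[[-0.7,-1.2,0],0,255],[[-1.0,-1.8,0],0,255],[[-1.3,-2.5,0],0,255],[[-1.4,-3.2,0],0,255],[[-1.6,-3.8,0],0,255],[[-1.6,-4.5,0],0,255],[[-1.6,-5.2,0],0,255]]'

```text
clock: 8.75
position: [0.4706, -0.0763, 0.2259]
tool_rot: [0.191, 0.982, 0.0, -0.001]
wrist_force: [0.6, 4.5, -0.1]
finger_gap: 0.0002
grasp_force: 1.6
```

```bash
python3 - <<'E'
from h import *
a=[]
for c in("top","side"):
    im=manip.read_camera(c)[:,:,::-1].copy()
    a.append(cv2.resize(im[130:300,290:450] if c=="top" else im[130:300,280:440],None,fx=2.4,fy=2.4))
cv2.imwrite("pics/a4.png",np.hstack(a)); s=manip.state();p=s["position"];print(p,s["wrist_force"],np.degrees(np.arctan2(*(p[:2]-H)[::-1])),np.linalg.norm(p[:2]-H))
E
```

```text
[ 0.47086185 -0.0770662   0.22593423] [ 0.27435663  0.7569207  -0.1160864 ] -176.7510032365771 0.08056764751700822
```

View pics/a4.png

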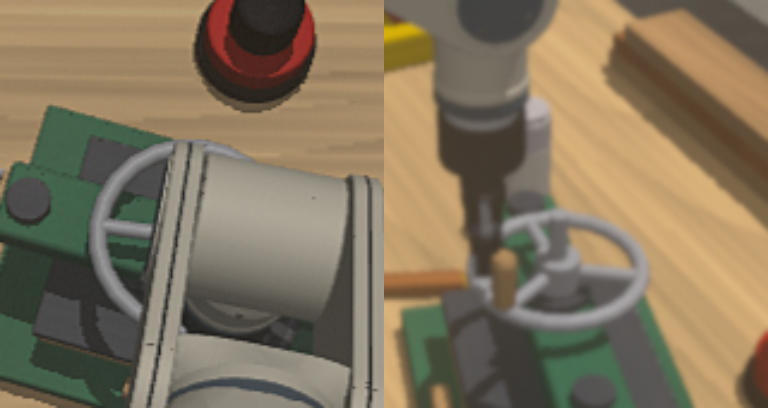

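The handle, at crop (503,280), is still ahead of the tip, with the tool at 183°. I'll keep pushing and work out the last arc.

Call:
drive_tool --series '[[[0.1,-0.7,0],0,255],[[0.2,-1.4,0],0,255],[[0.4,-2.1,0],0,255],[[0.6,-2.7,0],0,255],[[0.9,-3.3,0],0,255],[[1.3,-3.9,0],0,255],[[1.7,-4.5,0],0,255],[[2.1,-5.0,0],0,255]]'

```text
clock: 9.65
position: [0.4927, -0.1268, 0.2261]
tool_rot: [0.191, 0.982, -0.0, -0.0]
wrist_force: [-2.0, 3.9, -0.5]
finger_gap: -0.0003
grasp_force: 1.7
```

Call:
drive_tool --series '[[[0.5,-0.5,0],0,255],[[1.0,-0.9,0],0,255],[[1.6,-1.3,0],0,255],[[2.2,-1.7,0],0,255],[[2.9,-2.0,0],0,255],[[3.5,-2.2,0],0,255],[[4.2,-2.4,0],0,255],[[4.9,-2.5,0],0,255]]'

```text
clock: 10.45
position: [0.5419, -0.1515, 0.2262]
tool_rot: [0.191, 0.982, -0.0, -0.0]
wrist_force: [-3.8, 3.5, 0.9]
finger_gap: -0.0
grasp_force: 2.1
```

```bash
python3 - <<'E'
from h import *
s=manip.state();p=s["position"];print(p,s["wrist_force"],np.degrees(np.arctan2(*(p[:2]-H)[::-1])),np.linalg.norm(p[:2]-H))
print(table(263,5,start=p[:2]))
E
```

```text
[ 0.54186763 -0.15145494  0.22621842] [-3.83971923  3.54870635  0.92296848] -96.81256614780904 0.07951636497249266
[[0.7, -0.1], [1.4, -0.1], [2.1, -0.0], [2.7, 0.1], [3.4, 0.3], [4.1, 0.5], [4.7, 0.8], [5.3, 1.2]]
```

Call:
drive_tool --series '[[[0.7,-0.1,0],0,255],[[1.4,-0.1,0],0,255],[[2.1,0,0],0,255],[[2.7,0.1,0],0,255],[[3.4,0.3,0],0,255],[[4.1,0.5,0],0,255],[[4.7,0.8,0],0,255],[[4.7,0.8,0],0,255]]'

```text
clock: 11.25
position: [0.5899, -0.1435, 0.2264]
tool_rot: [0.191, 0.982, -0.0, 0.001]
wrist_force: [-1.3, 0.0, -0.7]
finger_gap: 0.0002
grasp_force: 0.2
```

```bash
python3 - <<'E'
from h import *
im=manip.read_camera("side")[:,:,::-1].copy(); old=cv2.imread("pics/side0.png")
c=lambda i:cv2.resize(i[190:290,310:410],None,fx=4,fy=4,interpolation=cv2.INTER_CUBIC)
cv2.imwrite("pics/a5.png",np.hstack([c(old),c(im)]))
s=manip.state();p=s["position"];print(p,s["wrist_force"],np.degrees(np.arctan2(*(p[:2]-H)[::-1])))
for a in range(-60,-20,5):print(a,np.round(proj("side",(H[0]+.08*np.cos(np.radians(a)),H[1]+.08*np.sin(np.radians(a)),.262)),1))
E
```

```text
[ 0.58986682 -0.14362621  0.22649443] [ 0.28623588 -0.19698084 -0.42637213] -61.53209238287009
-60 [384.4 231. ]
-55 [385.9 229.3]
-50 [387.  227.5]
-45 [387.9 225.7]
-40 [388.5 223.8]
-35 [388.9 222. ]
-30 [388.9 220.1]
-25 [388.7 218.2]
```

View pics/a5.png

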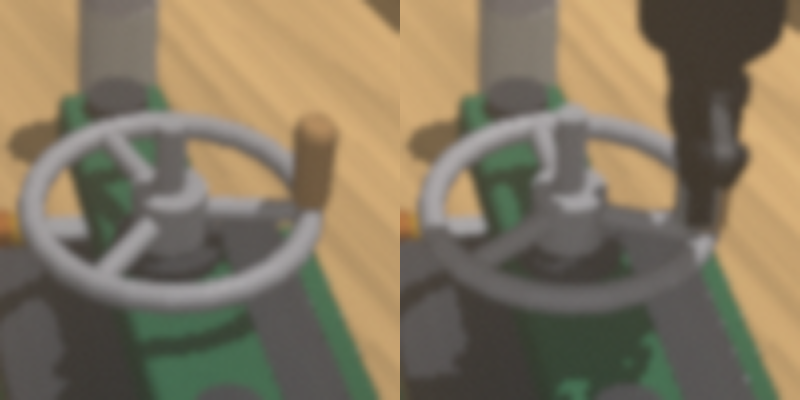

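The handle is hidden behind the fingers here, but the spokes show it about 14° short of a full turn. I'll push 13° more, back off along the arc, lift, and measure.

```bash
python3 - <<'E'
from h import *
p=manip.state()["position"][:2]
print(table(298,3.25,4,start=p)); print(table(311,-6,4))
E
```

```text
[[0.3, 0.3], [0.7, 0.5], [1.0, 0.8], [1.4, 1.1]]
[[-0.7, -0.5], [-1.4, -1.0], [-2.1, -1.3], [-2.9, -1.6]]
```

Call:
drive_tool --series '[[[0.3,0.3,0],0,255],[[0.7,0.5,0],0,255],[[1.0,0.8,0],0,255],[[1.4,1.1,0],0,255],[[1.4,1.1,0],0,255],[[1.4,1.1,0],0,255]]'

```text
clock: 11.9
position: [0.6034, -0.1319, 0.2264]
tool_rot: [0.191, 0.982, 0.0, 0.001]
wrist_force: [-0.0, 0.2, -0.0]
finger_gap: -0.0002
grasp_force: 0.1
```

Call:
drive_tool --series '[[[-0.7,-0.5,0],0,255],[[-1.4,-1.0,0],0,255],[[-1.4,-1.0,3],0,255],[[-1.4,-1.0,7],0,255],[[-1.4,-1.0,11],0,255],[[-5,-5,12],0,255],[[-9,-8,12],0,255],[[-12,-11,12],0,255]]'

```text
clock: 12.7
position: [0.4809, -0.2432, 0.3471]
tool_rot: [0.191, 0.982, -0.0, 0.001]
wrist_force: [0.9, -1.9, 0.1]
finger_gap: 0.0001
grasp_force: 0.0
```

Call:
drive_tool --series '[[[-3,-4,0],0,255],[[-6,-8,0],0,255],[[-8,-12,0],0,255],[[-8,-16,0],0,255],[[-8,-20,0],0,255],[[-8,-20,0],0,255]]'

```text
clock: 13.3
position: [0.4015, -0.4466, 0.3462]
tool_rot: [0.193, 0.981, -0.001, 0.001]
wrist_force: [0.9, 0.5, 0.2]
finger_gap: 0.0002
grasp_force: 0.0
```

```bash
python3 - <<'E'
from h import *
a=[]
for c,(u,v) in(("top",(375,225)),("side",(360,235))):
    im=manip.read_camera(c)[:,:,::-1].copy(); old=cv2.imread(f"pics/{c}0.png")
    f=lambda i:cv2.resize(i[v-50:v+50,u-60:u+60],None,fx=3,fy=3,interpolation=cv2.INTER_CUBIC)
    a.append(np.hstack([f(old),f(im)]))
cv2.imwrite("pics/a6.png",np.vstack(a)); print(manip.state()["position"])
E
```

```text
[ 0.401755   -0.44276143  0.34590634]
```

View pics/a6.png

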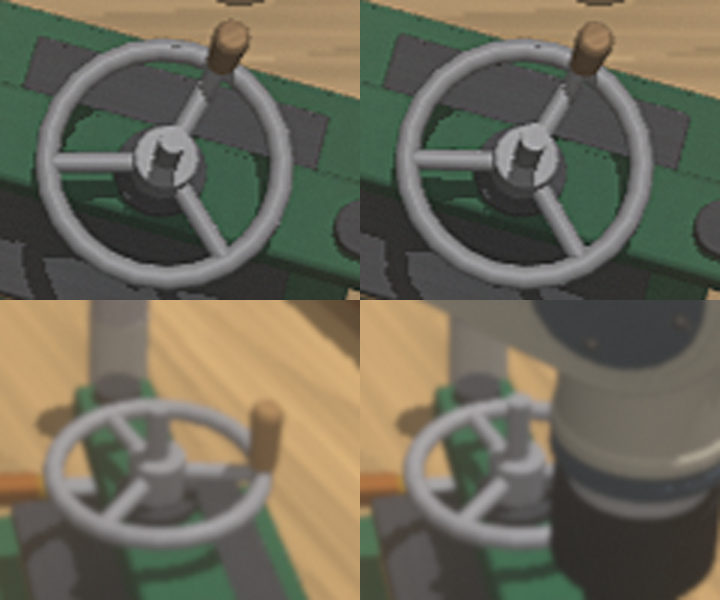

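In the top view the handle is at crop (593,38), against (233,38) with the 360 px panel offset at the start. That puts it within about 2° of a full turn, and the hand is clear.

```bash
python3 -c "
from station import manip
print(manip.state()['wrist_force'],manip.job_done())"
```

```text
the job is handed in; nothing more can be done
[-0.77754664  0.08516009  0.20477822] None
```

I pushed the wheel one full turn anticlockwise with closed fingers; the camera shows the handle back within about 2° of its start, the hand is clear, and the job is handed in (no verdict was returned).

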